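# Stand the hob cleaner in its holder and take off its safety cap

### The arm

A 6-joint arm with a two-finger parallel gripper is mounted at the origin on the work surface. World frame = base frame: x ahead of the robot, y to its left, z up, the work surface at z = 0. Lengths are in m, angles in degrees, forces in N, time in s.
With the tool pointing down it reaches from about 0.375 to 0.9 m from the base axis. Payload 3.1 kg.
Tool frame: the origin (TCP) lies at the very end of the fingers, on their centre line; the grasp point (between the pads) lies 19 mm behind it; z points along the fingers, y is the line along which they close (so a half turn about z gives the same grasp; the last joint's range is limited). The gripper opens to 87 mm and grips with 3 to 60 N. Pads are 19 mm wide; open, the fingers measure 117 mm over their backs; the gripper's body (75 mm by 190 mm) begins 51 mm behind the grasp point.
Start: joints at [64.544, 30.224, 82.088, -0, 67.689, -10.227], TCP at [0.164, 0.603, 0.223] pointing down, gripper open.
Joint ranges: [-176.69, 176.69], [-43.24, 126.21], [12.49, 139.97], [-82, 262], [0, 151.66], [-163.58, 163.58]. Speed limits (degrees/s): [159.86, 159.86, 180, 180, 180, 180].

### API

Orientations are given as a 3x3 rotation matrix whose columns are the frame's x, y, z axes.
In Python, from rig import * gives the robot as it stands.
- The arm moves only by the tool jog_arm, never from a script. Its arguments are lists of equal length, an entry for each row: "delta_pos": the shift along the world's x, y, z in cm, a list of three; "turn": the turn about the world's z in degrees; "grip": the closure, from 0 (fully open) to 1 (shut). In form: {"delta_pos": [[x, y, z], ...], "turn": [turn, ...], "grip": [grip, ...]}. A call has 1 to 12 rows; each row is the pose to reach, as a shift and turn from the pose commanded when the call began; what a row does not reach only later rows make up. A row lasts 1/8 s, in which the tool goes at most 62.5 mm and 10.7 degrees, less where a joint would pass 70% of its speed; a pose out of reach is approached as far as the arm can. A call with a gripper value outside its range is refused whole. The fingers move at their own pace and stop on an object; the grip force is fixed at half the most. Time passes only in rows, so rows that repeat a pose let the fingers close. It gives the time, the measured TCP pose, the force, the opening and the grip force at its end, in the units of the state.
- read_state(): the state, without advancing time (a new reading comes with each control period).
- capture(name): name is "side" or "top" or "wrist"; returns a dict with "color" (400x640x3 uint8, blue, green, red), "fovy" (degrees; the focal length in pixels is half the picture's height over the tangent of half this angle, whatever the lens; pixels are square), "cx", "cy" (the principal point, pixels), "k1" (the pictures are not rectified: a ray, as slopes to the right and down, at radius r is drawn at 1 + k1 r^2 times it, then the intrinsics apply), "camera_from_world" (4x4, takes a point from world to camera coordinates). Camera axes: x right, y up, looking along -z (the intrinsics and any distortion apply to the point x, -y, -z); pixel columns grow to the right and rows downward; lengths in m; the calibration is good to about 2 mm. A picture is of the moment at which its call begins. There is no depth.
- hand_in(): hands the job in; it is judged then, once.
The state is a dict: "time_s": time; "joint_positions": joint angles; "qvel": joint speeds; "tau": joint torques, N m; "position": TCP position; "tcp_rot": TCP orientation; "force": force on the tool from outside, world axes, zero at the start; "moment": the same for the moment, N m; "opening": opening from 0.0 (shut) to 1.0 (fully open); "grasp_force": force on a finger pad.
Only numpy, scipy, OpenCV 4.12 (cv2) and the standard library are available. Lean on these libraries where they do the work, as an engineer would, in place of code of your own. Each camera call takes 0.05 s, during which the arm holds its last target. There are 200 camera calls.

### The job

Two wooden holder blocks lie on the counter: stand the square hob-cleaner bottle, cap still on, upright and fully home in the one whose recess matches its base, so that it cannot turn. Then open its child-safe cap: press the cap down against its spring, keep pressing while turning it about a sixth of a turn anticlockwise (seen from above), and lift it off. Leave the other things where they stand, and finish while still holding the cap in the gripper, upright and still, straight above the bottle and about 5 to 10 cm clear of it; do not put it down or let go.

Things in the scene. Friction and masses are not known exactly. Their poses are not given: they have to be found in the camera images.
- bottle: Loose white plastic bottle, 0.22 to 0.45 kg: square body 52 x 52 x 95 mm with labels, then a shoulder and neck under the cap. Origin: centre of the underside; z up, x and y square to its sides (four alike). It starts standing on the counter; it can be lifted and carried by its closed cap.
- bottle_mouth (a point): Centre of the neck's mouth, 128 mm above the bottle's base, hidden in the cap; neck 38 mm wide over its lugs. A grey spring pad (18 mm wide) pushes the cap up from the mouth; without the cap its top stands 142 mm above the base.
- cap: Black 12-sided push-and-turn cap on the bottle, 48 mm across flats, 31 mm high, 45 g. Origin: centre of its lower rim, z up along its axis. Closed, this is 112 mm above the bottle's base and 17 mm above the flat top of the square body. A flat faces along the cap's x axis, the others every 30 degrees; closed, x is along the bottle's x (3 degrees of play).
- cap_top (a point): Centre of the cap's top, 31 mm above its rim. Three inner lugs lock: it turns only pressed down 4 mm or more (6 is right; 4.5 N at first, 0.9 N more per mm, stop at 8 mm), anticlockwise from above, free at 50 to 70 degrees (best 60, stop at about 76); then lift straight up, 30 mm to clear the neck. Never force it round unpressed.
- square_holder: Fixed wooden block 100 x 100 x 26 mm with a square recess in the middle of its top. Origin: centre of the underside, x and y along its sides.
- square_holder_hole0 (a point): Centre of the mouth of the square recess, on the block's top, 26 mm above the counter. The recess is 56 x 56 mm, 20 mm deep (its floor is 6 mm above the counter), square to the block, with straight walls (2 mm of room on each side of the bottle); axes as the block's.
- round_holder: Fixed wooden block of the same size and wood, but with a round recess 61 mm wide: the square bottle does not fit. Origin: centre of the underside.
- tub: Bystander: loose white round tub with black lid, 56 mm wide, 85 mm high. Origin: centre of the underside. Leave it.
- scraper: Bystander: hob scraper lying flat, wooden handle and steel blade, 156 mm long along its x (from -80 to +76 mm), 45 mm wide, 16 mm high. Origin: on the underside, 80 mm from the handle's end. Leave it.
- mug: Bystander: white mug, 80 mm wide, 85 mm high, handle on its y side. Origin: centre of the underside. Leave it.
Mind the look-alikes: they are no part of the job. There is more than one size of the cap; the job needs the smallest.

How it is judged:
By the outcome, as a careful person would: the job done as asked, in the order asked, and still so for the second after the job is handed in, while the arm keeps its last pose, push and grip.
It also fails if it takes over 48 s, if anything falls off the work surface, if the arm or the gripper's body presses on something with over 40 N, if the wrist force passes 120 N, or if a joint passes its speed limit or range.

## Working session

There is one attempt and no reset: what is moved stays moved. The work goes in short steps, Python scripts to look and compute and a tool call to move; the robot and the scene stay as the last step left them, time stands still between calls to the robot, and variables do not carry over. Pictures are saved under pics/ and viewed, at most 10 in all, crops included, and the job is handed in when it is done.

Besides the shell and the picture viewer there is one more tool, called after "Request:" by a JSON object that holds its "name" and its "arguments", one argument or row to a line. jog_arm: Moves the arm, as the interface text tells. Its arguments: {"type":"object","properties":{"delta_pos":{"type":"array"},"turn":{"type":"array"},"grip":{"type":"array"}},"required":["delta_pos","turn","grip"]}

```bash
mkdir -p pics; ls
cat > h.py <<'E'
from rig import *
import numpy as np, cv2
def K(c):
    f=200/np.tan(np.radians(c["fovy"])/2); return f,c["cx"],c["cy"],c["k1"]
def ray(c,u,v):
    f,cx,cy,k=K(c); d=np.array([(u-cx)/f,(v-cy)/f]); s=d.copy()
    for _ in range(30): s=d/(1+k*(s@s))
    T=np.array(c["camera_from_world"]); R=T[:3,:3]
    return -R.T@T[:3,3], R.T@np.array([s[0],-s[1],-1.])
def onz(c,u,v,z):
    o,d=ray(c,u,v); return o+d*(z-o[2])/d[2]
def proj(c,p):
    f,cx,cy,k=K(c); T=np.array(c["camera_from_world"]); q=T[:3,:3]@np.array(p)+T[:3,3]
    s=np.array([q[0],-q[1]])/-q[2]; s=s*(1+k*(s@s)); return np.array([cx,cy])+f*s
def tri(a,ua,b,ub):
    o1,d1=ray(a,*ua);o2,d2=ray(b,*ub)
    t=np.linalg.lstsq(np.c_[d1,-d2],o2-o1,rcond=None)[0]
    return (o1+d1*t[0]+o2+d2*t[1])/2, np.linalg.norm(o1+d1*t[0]-o2-d2*t[1])
E
python3 - <<'E'
from h import *
import pickle
for n in("top","side"):
    c=capture(n); cv2.imwrite(f"pics/{n}0.png",c["color"]); pickle.dump(c,open(n+"0.pkl","wb"))
    print(n,c["fovy"],c["k1"],(-np.array(c["camera_from_world"])[:3,:3].T@np.array(c["camera_from_world"])[:3,3]).round(3))
print(read_state()["force"],read_state()["tcp_rot"])
E
```

```text
pics
top 45.778909381543606 -0.12600892817612144 [ 0.427 -0.007  1.091]
side 44.01196735532505 -0.14488033854490012 [0.503 0.891 0.949]
[-0.40572127  0.05722839 -0.30536978] [[-9.64882649e-01  2.62680070e-01 -8.09126989e-04]
 [ 2.62681124e-01  9.64881094e-01 -1.76128870e-03]
 [ 3.18055895e-04 -1.91197929e-03 -9.99998122e-01]]
```

View pics/top0.png

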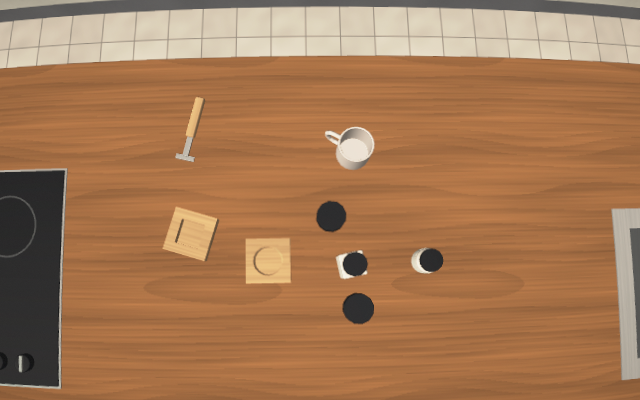

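View pics/side0.png

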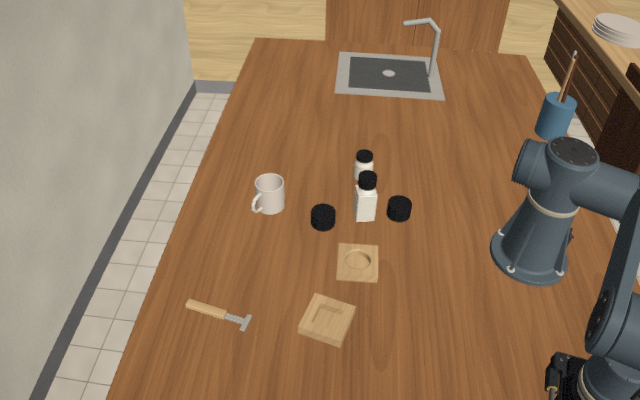

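Top view shows the following candidates:
- Bottle: cap at (355,264) with square white corners.
- Tub: round lid at (431,260).
- Loose larger caps at (331,216) and (358,308).
- Square-recess holder at (190,234), turned. The round-recess holder is at (268,261).

The side view agrees: bottle cap at (367,180), tub behind it at (364,157), loose caps at (323,217) and (399,208).

Run:
```python
from h import *
import pickle
t=pickle.load(open("top0.pkl","rb"));s=pickle.load(open("side0.pkl","rb"))
def black(c,u,v,r=22):
    m=(c["color"].max(2)<60).astype(np.uint8)
    n,l,st,ce=cv2.connectedComponentsWithStats(m); k=l[v,u]
    cnt=cv2.findContours((l==k).astype(np.uint8),0,1)[0][0]
    (x,y),rad=cv2.minEnclosingCircle(cnt); return ce[k],(x,y),rad,st[k]
for n,p,z in(("cap",(355,264),.143),("tub",(431,260),.085),("c1",(331,216),.031),("c2",(358,308),.031)):
    ce,m,r,st=black(t,*p); print(n,ce,r,onz(t,*ce,z).round(4), "width",np.linalg.norm(onz(t,m[0]+r,m[1],z)-onz(t,m[0]-r,m[1],z)).round(4))
ce,m,r,st=black(s,367,178); print("side cap",ce,r,st, "expected",proj(s,[*onz(t,*black(t,355,264)[0],.143)[:2],.135]))
# holders
hsv=cv2.cvtColor(t["color"],cv2.COLOR_BGR2HSV)
for n,(u,v) in(("sq",(205,235)),("rd",(250,245))):
    print(n,hsv[v,u],hsv[v,u+60 if n=="sq" else u-20])
m=(hsv[...,2]>185)&(hsv[...,1]>60)
m=cv2.morphologyEx(m.astype(np.uint8)*255,cv2.MORPH_CLOSE,np.ones((9,9)))
for c in cv2.findContours(m,0,1)[0]:
    a=cv2.contourArea(c)
    if a<600 or cv2.boundingRect(c)[1]<60: continue
    b=cv2.boxPoints(cv2.minAreaRect(c)); P=np.array([onz(t,*q,.026)[:2] for q in b])
    e=P[1]-P[0]; print(a,b.round(1).tolist(),"ctr",P.mean(0).round(4),"sides",np.linalg.norm(np.diff(P,axis=0),axis=1).round(4),"ang",np.degrees(np.arctan2(e[1],e[0])).round(1))
m2=(hsv[...,1]<50)&(hsv[...,2]>150); m2=m2.astype(np.uint8); print([ (c.reshape(-1,2).min(0),c.reshape(-1,2).max(0)) for c in cv2.findContours(m2[240:290,330:375],0,1)[0]])
crop=lambda c,x,y,w,h:cv2.resize(c["color"][y:y+h,x:x+w],None,fx=4,fy=4,interpolation=cv2.INTER_CUBIC)
cv2.imwrite("pics/crop1.png",np.hstack([crop(t,150,200,85,70),crop(t,325,230,70,70)]))
```

```text
cap [354.78909953 263.6943128 ] 11.796924591064453 [ 0.4413 -0.1067  0.143 ] width 0.0473
tub [430.97236181 259.79899497] 11.401854515075684 [ 0.4468 -0.277   0.085 ] width 0.0498
c1 [330.63429439 216.01062215] 14.868131637573242 [ 0.5511 -0.0668  0.031 ] width 0.0671
c2 [358.07264957 307.9002849 ] 15.314677238464355 [ 0.3452 -0.1232  0.031 ] width 0.0681
side cap [367.05016722 179.81605351] 10.141831398010254 [358 171  19  19 299] expected [367.77781935 178.01480753]
sq [ 17 117 224] [ 13 151 167]
rd [ 16 118 220] [ 13 150 168]
2084.5 [[244.0, 238.10000610351562], [331.3999938964844, 235.60000610351562], [333.1000061035156, 297.70001220703125], [245.6999969482422, 300.1000061035156]] ctr [0.4367 0.0296] sides [0.1969 0.1385 0.1943] ang -89.3
2636.5 [[153.6999969482422, 204.60000610351562], [273.5, 181.8000030517578], [285.3999938964844, 244.3000030517578], [165.60000610351562, 267.1000061035156]] ctr [0.5367 0.1854] sides [0.2798 0.1454 0.2749] ang -80.0
906.5 [[221.6999969482422, 148.1999969482422], [342.5, 128.10000610351562], [349.1000061035156, 167.8000030517578], [228.3000030517578, 187.89999389648438]] ctr [0.6884 0.0337] sides [0.2847 0.096  0.2808] ang -81.1
[(array([33, 31], dtype=int32), array([36, 33], dtype=int32)), (array([ 7, 14], dtype=int32), array([22, 37], dtype=int32)), (array([28, 11], dtype=int32), array([31, 13], dtype=int32))]
```

View pics/crop1.png

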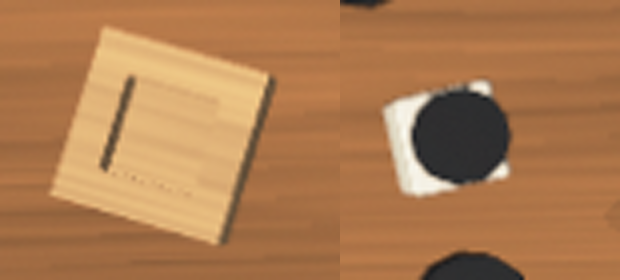

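The close crop confirms a square white body under the small 48 mm cap, which is my choice. The holder at left has a straight-walled recess. Next, the holder pose and the bottle yaw.

```bash
cat > rect.py <<'E'
from h import *
def woodsq(c,seed,z=.026):
    hsv=cv2.cvtColor(c["color"],cv2.COLOR_BGR2HSV)
    m=((hsv[...,1]<138)&(hsv[...,1]>60)&(hsv[...,2]>188)).astype(np.uint8)
    m=cv2.morphologyEx(m,cv2.MORPH_OPEN,np.ones((3,3)))
    m=cv2.morphologyEx(m,cv2.MORPH_CLOSE,np.ones((5,5)))
    best=[k for k in cv2.findContours(m,0,1)[0] if cv2.pointPolygonTest(k,seed,False)>=0]
    k=max(best,key=cv2.contourArea)
    P=np.array([onz(c,*q,z)[:2] for q in k.reshape(-1,2).astype(float)],np.float32)
    (cx,cy),wh,a=cv2.minAreaRect(P); return (round(cx,4),round(cy,4)),np.round(wh,4),(round(a,1))
E
python3 - <<'E'
from rect import *
import pickle
t=pickle.load(open("top0.pkl","rb"))
print(woodsq(t,(205,225)),woodsq(t,(252,250)))
cr=[(105,27),(273,75),(222,243),(51,194)]
P=np.array([onz(t,150+(x-1.5)/4,200+(y-1.5)/4,.026)[:2] for x,y in cr]);print(P.round(4),P.mean(0),np.linalg.norm(np.diff(P,axis=0),axis=1))
hs=[((388-340),105),(488-340,82),(508-340,175)]
Q=np.array([onz(t,325+(x-1.5)/4,230+(y-1.5)/4,.095)[:2] for x,y in hs]);print(Q.round(4),np.degrees(np.arctan2(*(np.diff(Q,axis=0)[:,::-1].T))))
E
```

```text
((0.5178, 0.2536), array([0.1003, 0.1011]), 73.1) ((0.4539, 0.0767), array([0.1013, 0.1005]), 89.3)
[[0.5791 0.2855]
 [0.5501 0.1885]
 [0.4557 0.2167]
 [0.4842 0.3148]] [0.51726802 0.2513996 ] [0.10124187 0.09860251 0.10214827]
[[ 0.4592 -0.0739]
 [ 0.4702 -0.1269]
 [ 0.4213 -0.1361]] [ -78.20561196 -169.41568424]
```

Request:
{"name": "jog_arm", "arguments": {
  "delta_pos": [
    [4,-6,0],
    [8,-11,0],
    [12,-17,0],
    [16,-21,0],
    [20,-25,0],
    [24,-29,0],
    [28,-33,1],
    [31,-36,3],
    [31,-36,3],
    [31,-36,3]
  ],
  "turn": [0,0,0,0,0,0,0,0,0,0],
  "grip": [0,0,0,0,0,0,0,0,0,0]
}}

```text
time_s: 1.35
position: [0.4731, 0.243, 0.2519]
tcp_rot: [[-0.965, 0.263, -0.002], [0.263, 0.965, -0.0], [0.002, -0.001, -1.0]]
force: [-0.8, -0.6, -0.2]
opening: 1.004
grasp_force: 0.0
```

Run:
```python
from rect import *
import pickle
c=capture("wrist"); cv2.imwrite("pics/w1.png",c["color"]); pickle.dump(c,open("w1.pkl","wb"))
print(c["fovy"],c["k1"],proj(c,[.5176,.253,.026]),ray(c,320,200))
```

```text
68.65899850145568 -0.04594968580961879 [338.45679551 205.77094692] (array([0.39691765, 0.26374525, 0.41559855]), array([ 0.26136787, -0.08218904, -0.96185516]))
```

View pics/w1.png

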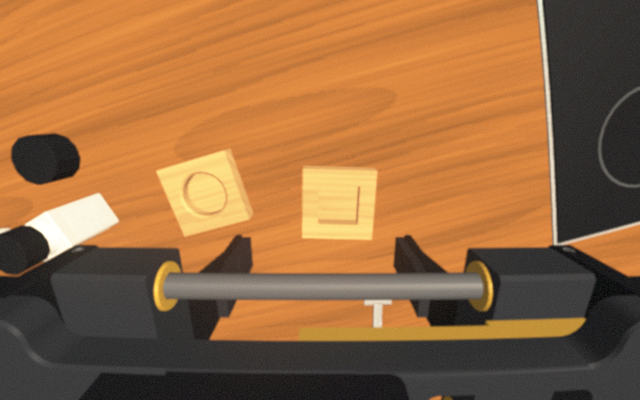

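The wrist view shows the square-recess holder with top-face corners near (303,166), (378,169), (373,240) and (302,238). The round-recess one is at (205,193).

Run:
```python
from rect import *
import pickle
c=pickle.load(open("w1.pkl","rb"))
print(woodsq(c,(312,190)))
P=np.array([onz(c,*q,.026)[:2] for q in[(303,166),(378,169),(372,240),(302,238)]]);print(P.mean(0))
P=np.array([onz(c,*q,.026)[:2] for q in[(359,185),(358,222)]]);print(P)
```

```text
((0.5163, 0.253), array([0.0984, 0.0999]), 73.1)
[0.51599935 0.2538646 ]
[[0.4963067  0.28740919]
 [0.54817073 0.273714  ]]
```

Request:
{"name": "jog_arm", "arguments": {
  "delta_pos": [
    [-2,-6,1],
    [-4,-12,3],
    [-5,-18,3],
    [-6,-24,3],
    [-7,-30,3],
    [-8,-35,3],
    [-8,-35,3],
    [-8,-35,3]
  ],
  "turn": [0,0,0,0,0,0,0,0],
  "grip": [0,0,0,0,0,0,0,0]
}}

```text
time_s: 2.4
position: [0.3935, -0.1054, 0.282]
tcp_rot: [[-0.965, 0.262, -0.001], [0.262, 0.965, 0.002], [0.002, 0.001, -1.0]]
force: [-0.4, -0.5, 0.2]
opening: 0.996
grasp_force: 0.0
```

Run:
```python
from rect import *
import pickle
c=capture("wrist"); cv2.imwrite("pics/w2.png",c["color"]); pickle.dump(c,open("w2.pkl","wb"))
print(proj(c,[.4413,-.1067,.143]))
```

```text
[332.99111193 233.83355825]
```

View pics/w2.png

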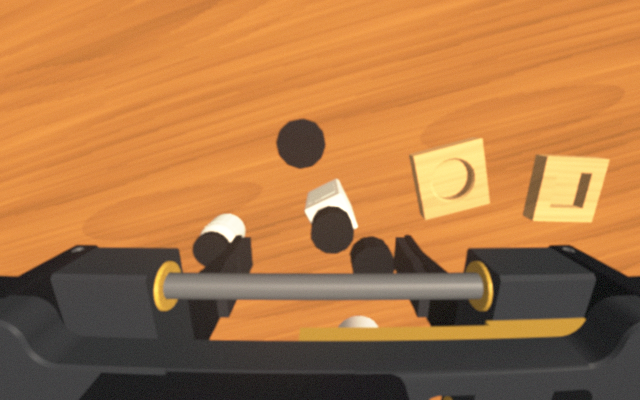

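The wrist view shows the bottle cap at (332,230), where it was predicted. The loose caps are at (301,143) and (372,255), and the tub lid is at (212,250).

Run:
```python
from rect import *
import pickle
c=pickle.load(open("w2.pkl","rb"))
m=(c["color"].max(2)<75).astype(np.uint8); n,l,st,ce=cv2.connectedComponentsWithStats(m); k=l[230,332]
print(st[k],ce[k],onz(c,*ce[k],.143),onz(c,*ce[k],.135)); print(woodsq(c,(596,175)))
hull=cv2.convexHull(max(cv2.findContours((l==k).astype(np.uint8),0,1)[0],key=cv2.contourArea))
w=((c["color"].min(2)>130)).astype(np.uint8)[165:260,290:375]
cnt=max(cv2.findContours(w,0,1)[0],key=cv2.contourArea)+[290,165]
h=cv2.approxPolyDP(cv2.convexHull(cnt),2.5,True).reshape(-1,2);print(h.tolist())
for q in h: print(q,onz(c,*q.astype(float),0)[:2].round(4),onz(c,*q.astype(float),.095)[:2].round(4))
s=read_state(); print(s["position"],s["joint_positions"])
```

```text
[ 313  208   39   44 1349] [331.63899185 230.04225352] [ 0.43652104 -0.10700177  0.143     ] [ 0.43967437 -0.10758232  0.135     ]
((0.5165, 0.2539), array([0.0996, 0.1009]), 72.9)
[[309, 192], [337, 179], [351, 205], [357, 227], [310, 221], [304, 210]]
[309 192] [ 0.4216 -0.1354] [ 0.3993 -0.1247]
[337 179] [ 0.413  -0.0878] [ 0.3926 -0.0872]
[351 205] [ 0.4597 -0.0768] [ 0.4293 -0.0785]
[357 227] [ 0.4986 -0.0762] [ 0.46   -0.0781]
[310 221] [ 0.4685 -0.1472] [ 0.4363 -0.1339]
[304 210] [ 0.448  -0.1513] [ 0.4201 -0.1372]
[ 0.39371465 -0.10504148  0.28211492] [-3.07722653e+01  8.34055157e+00  1.06557785e+02  3.77319144e-02
  6.52001935e+01 -1.05685519e+02]
```

Request:
{"name": "jog_arm", "arguments": {
  "delta_pos": [
    [4.6,-0.15,-4],
    [4.6,-0.15,-9],
    [4.6,-0.15,-13],
    [4.6,-0.15,-16],
    [4.6,-0.15,-17.3],
    [4.6,-0.15,-17.3],
    [4.6,-0.15,-17.3],
    [4.6,-0.15,-17.3],
    [4.6,-0.15,-17.3],
    [4.6,-0.15,-17.3],
    [4.6,-0.15,-17.3],
    [4.6,-0.15,-17.3]
  ],
  "turn": [-3.3,-3.3,-3.3,-3.3,-3.3,-3.3,-3.3,-3.3,-3.3,-3.3,-3.3,-3.3],
  "grip": [0,0,0,0,0,0,0,1,1,1,1,1]
}}

```text
time_s: 3.95
position: [0.4402, -0.1083, 0.1096]
tcp_rot: [[-0.948, 0.318, 0.0], [0.318, 0.948, 0.0], [-0.0, 0.0, -1.0]]
force: [1.1, 1.4, 0.7]
opening: 0.549
grasp_force: 30.0
```

Request:
{"name": "jog_arm", "arguments": {
  "delta_pos": [
    [0,0,1],
    [0,0,3],
    [0,0,6],
    [0,0,10],
    [1,4,10],
    [2,8,10],
    [3,13,10],
    [4,18,10],
    [5,24,10],
    [6,30,10],
    [7.6,36,10],
    [7.6,36,10]
  ],
  "turn": [0,0,0,0,-4,-8,-12,-16,-20,-24,-28.5,-28.5],
  "grip": [1,1,1,1,1,1,1,1,1,1,1,1]
}}

```text
time_s: 5.45
position: [0.5164, 0.2564, 0.2094]
tcp_rot: [[-0.685, 0.728, 0.001], [0.728, 0.685, 0.003], [0.001, 0.003, -1.0]]
force: [-1.3, -0.1, -5.0]
opening: 0.552
grasp_force: 30.0
```

Request:
{"name": "jog_arm", "arguments": {
  "delta_pos": [
    [0,0,-1.5],
    [0,0,-3],
    [0,0,-3],
    [0,0,-3]
  ],
  "turn": [0,0,0,0],
  "grip": [1,1,1,1]
}}

```text
time_s: 5.95
position: [0.5163, 0.2507, 0.1793]
tcp_rot: [[-0.681, 0.733, -0.0], [0.733, 0.681, -0.0], [0.0, -0.0, -1.0]]
force: [0.1, -0.2, -4.8]
opening: 0.549
grasp_force: 30.0
```

Run:
```python
from rect import *
import pickle
out=[]
for n in("top","side"):
    c=capture(n); pickle.dump(c,open(n+"1.pkl","wb"))
    u,v=proj(c,[.517,.2535,.05]).astype(int); u=max(u,50);v=min(v,345);print(n,u,v)
    out.append(cv2.resize(c["color"][v-55:v+55,u-50:u+50],None,fx=4,fy=4,interpolation=cv2.INTER_CUBIC))
cv2.imwrite("pics/h1.png",np.hstack(out)); s=read_state(); print(s["position"],s["tcp_rot"][:,1],s["joint_positions"])
```

```text
top 186 232
side 328 310
[0.51669865 0.25112815 0.17997924] [0.73231666 0.68096363 0.00091883] [ 1.47799467e+01  2.93538596e+01  9.20034943e+01  1.18259499e-03
  5.85834844e+01 -2.81396698e+01]
```

View pics/h1.png

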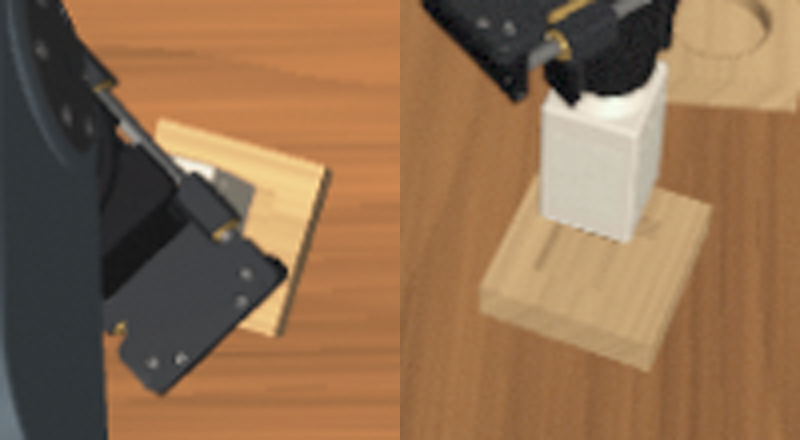

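Top is mostly hidden by the arm. The side view shows the bottle hanging upright over the square holder. Its base corners are at crop (141,212) and (228,242), and its top corners at (145,98), (234,130) and (266,64).

Run:
```python
from rect import *
import pickle
s=pickle.load(open("side1.pkl","rb"))
f=lambda x,y,z:onz(s,278+(x-1.5)/4,255+(y-1.5)/4,z)[:2]
for pts,z in(([(141,212),(228,242)],.0704),([(145,98),(234,130),(266,64)],.1654)):
    P=np.array([f(*p,z) for p in pts]); d=np.diff(P,axis=0); print(P.round(4),np.linalg.norm(d,axis=1),np.degrees(np.arctan2(d[:,1],d[:,0])))
    if len(P)==3: print("ctr",(P[0]+P[2])/2)
    else:
        n=np.array([-d[0,1],d[0,0]])/np.linalg.norm(d[0])*.026; print("ctr",P.mean(0)+n,P.mean(0)-n)
H=np.array([f(*p,.026) for p in[(80,292),(244,348),(312,208)]]);d=np.diff(H,axis=0); print("holder",H,(H[0]+H[2])/2,np.linalg.norm(d,axis=1),np.degrees(np.arctan2(d[:,1],d[:,0])))
```

```text
[[0.5496 0.265 ]
 [0.5018 0.2798]] [0.04998287] [162.7281962]
ctr [0.5179916 0.247546 ] [0.53343066 0.29720117]
[[0.5489 0.2629]
 [0.503  0.2788]
 [0.4891 0.2347]] [0.04850976 0.04622261] [ 160.90907566 -107.47972105]
ctr [0.51898801 0.24882589]
holder [[0.5802201  0.28964169]
 [0.48911539 0.3163153 ]
 [0.45576458 0.22132701]] [0.51799234 0.25548435] [0.09492918 0.10067299] [ 163.68104192 -109.34640077]
```

Request:
{"name": "jog_arm", "arguments": {
  "delta_pos": [
    [0,0.3,-1.5],
    [0,0.3,-3],
    [0,0.3,-3.7],
    [0,0.3,-3.7],
    [0,0.3,-3.7]
  ],
  "turn": [0,0,0,0,0],
  "grip": [1,1,1,1,1]
}}

```text
time_s: 6.68
position: [0.5165, 0.2547, 0.1427]
tcp_rot: [[-0.682, 0.732, 0.001], [0.732, 0.682, 0.0], [-0.0, 0.001, -1.0]]
force: [-0.7, 0.1, -4.7]
opening: 0.554
grasp_force: 30.0
```

Run:
```python
from rect import *
import pickle
c=capture("side"); pickle.dump(c,open("side2.pkl","wb")); w=capture("wrist"); pickle.dump(w,open("w3.pkl","wb"))
a=cv2.resize(c["color"][275:365,275:375],None,fx=5,fy=5,interpolation=cv2.INTER_CUBIC)
u,v=proj(w,[.517,.2535,.026]); print(u,v)
b=cv2.resize(w["color"][100:280,240:400],(300,338)); b=cv2.copyMakeBorder(b,0,a.shape[0]-b.shape[0],0,0,cv2.BORDER_CONSTANT)
cv2.imwrite("pics/h2.png",np.hstack([a,b])); s=read_state(); print(s["position"],s["force"],s["tcp_rot"][:,1])
```

```text
322.52856838405853 199.7596597309837
[0.51660085 0.25467605 0.14302422] [ 0.78408655  0.81750555 -4.10350872] [0.73168834 0.6816385  0.00106072]
```

View pics/h2.png

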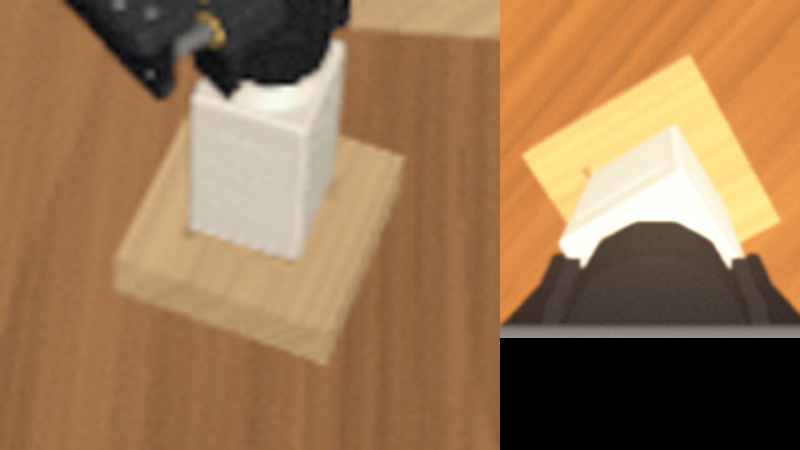

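The side view shows the base just above the block, with its corners at crop (188,229) and (298,259). Block corners are at (115,262), (328,332) and (405,158). In the wrist view the base corner is at crop (672,125), with block corners at (523,155), (690,55) and (780,218).

Run:
```python
from rect import *
import pickle
s=pickle.load(open("side2.pkl","rb"));w=pickle.load(open("w3.pkl","rb"))
R=lambda a:np.array([[np.cos(a),-np.sin(a)],[np.sin(a),np.cos(a)]]); B=R(np.radians(-17)) # block axes
fs=lambda p,z:onz(s,275+(p[0]-2)/5,275+(p[1]-2)/5,z)[:2]
fw=lambda p,z:onz(w,240+(p[0]-500)*160/300,100+p[1]*180/338,z)[:2]
for n,f,b,h in(("side",fs,[(188,229),(298,259)],[(115,262),(328,332),(405,158)]),("wrist",fw,[(672,125),(590,175)],[(523,155),(690,55),(780,218)])):
    H=np.array([f(p,.026) for p in h]); C=(H[0]+H[2])/2; P=np.array([f(p,.0334) for p in b])
    d=np.diff(H,axis=0); e=P[1]-P[0]
    print(n,"holder",C.round(4),np.linalg.norm(d,axis=1).round(4),np.degrees(np.arctan2(d[:,1],d[:,0])).round(1),"bottle edge",np.degrees(np.arctan2(e[1],e[0])).round(1),np.linalg.norm(e).round(4))
    print(" corners in block axes mm",((P-C)@B*1000).round(1), "abs vs .517,.2535",((P-[.517,.2535])@B*1000).round(1))
# subpixel block in wrist
print(woodsq(w,(335,140)))
```

```text
side holder [0.5182 0.2541] [0.0982 0.099 ] [ 164.4 -107.6] bottle edge 167.5 0.0502
 corners in block axes mm [[ 24.9  27.1]
 [-25.1  23.2]] abs vs .517,.2535 [[ 25.9  28. ]
 [-24.2  24.1]]
wrist holder [0.5165 0.2532] [0.1003 0.0993] [ 73.3 -16.6] bottle edge -105.4 0.0492
 corners in block axes mm [[-25.1  25.2]
 [-23.8 -24. ]] abs vs .517,.2535 [[-25.5  24.8]
 [-24.2 -24.4]]
((0.516, 0.2527), array([0.1003, 0.1011]), 73.2)
```

The bottle is centred over the recess to about 1 mm and aligned to about 2°. Lower it.

Request:
{"name": "jog_arm", "arguments": {
  "delta_pos": [
    [-0.05,0,-0.4],
    [-0.05,0,-0.8],
    [-0.05,0,-1.0],
    [-0.05,0,-1.2],
    [-0.05,0,-1.4],
    [-0.05,0,-1.4]
  ],
  "turn": [0,0,0,0,0,0],
  "grip": [1,1,1,1,1,1]
}}

```text
time_s: 7.52
position: [0.5155, 0.2545, 0.1282]
tcp_rot: [[-0.682, 0.732, -0.001], [0.732, 0.682, -0.0], [0.0, -0.001, -1.0]]
force: [-0.1, 0.1, -5.2]
opening: 0.546
grasp_force: 30.0
```

Request:
{"name": "jog_arm", "arguments": {
  "delta_pos": [
    [0,0,-0.3],
    [0,0,-0.6],
    [0,0,-0.9],
    [0,0,-1.1],
    [0,0,-1.25],
    [0,0,-1.25],
    [0,0,-1.25]
  ],
  "turn": [0,0,0,0,0,0,0],
  "grip": [1,1,1,1,1,1,1]
}}

```text
time_s: 8.4
position: [0.5156, 0.2546, 0.116]
tcp_rot: [[-0.682, 0.732, -0.0], [0.732, 0.682, 0.0], [0.0, -0.0, -1.0]]
force: [0.1, -0.5, -4.9]
opening: 0.548
grasp_force: 30.0
```

Request:
{"name": "jog_arm", "arguments": {
  "delta_pos": [
    [0,0,-0.1],
    [0,0,-0.2],
    [0,0,-0.2],
    [0,0,-0.2]
  ],
  "turn": [0,0,0,0],
  "grip": [1,1,1,1]
}}

```text
time_s: 8.9
position: [0.5162, 0.2548, 0.1149]
tcp_rot: [[-0.682, 0.732, 0.002], [0.732, 0.682, 0.001], [-0.001, 0.002, -1.0]]
force: [-2.1, -0.4, 4.4]
opening: 0.55
grasp_force: 30.0
```

Request:
{"name": "jog_arm", "arguments": {
  "delta_pos": [
    [0,0,-0.2],
    [0,0,-0.4],
    [0,0,-0.6],
    [0,0,-0.6],
    [0,0,-0.6]
  ],
  "turn": [0,0,0,0,0],
  "grip": [1,1,1,1,1]
}}

```text
time_s: 9.52
position: [0.5162, 0.2547, 0.1092]
tcp_rot: [[-0.682, 0.732, 0.002], [0.732, 0.682, 0.0], [-0.001, 0.002, -1.0]]
force: [-1.4, -0.5, 10.1]
opening: 0.545
grasp_force: 30.0
```

Run:
```python
from rect import *
import pickle
c=capture("side"); w=capture("wrist"); pickle.dump(c,open("side3.pkl","wb"))
a=cv2.resize(c["color"][275:365,275:375],None,fx=5,fy=5,interpolation=cv2.INTER_CUBIC)
b=cv2.resize(w["color"][100:280,240:400],(300,338)); b=cv2.copyMakeBorder(b,0,a.shape[0]-b.shape[0],0,0,cv2.BORDER_CONSTANT)
cv2.imwrite("pics/h3.png",np.hstack([a,b])); s=read_state(); print(s["position"],s["force"],s["joint_positions"])
```

```text
[0.51621471 0.25475223 0.1092329 ] [-3.15250289 -1.03619437  9.76219525] [ 1.51484471e+01  3.51919859e+01  9.50230721e+01  6.07314733e-04
  4.96852433e+01 -2.78266357e+01]
```

View pics/h3.png

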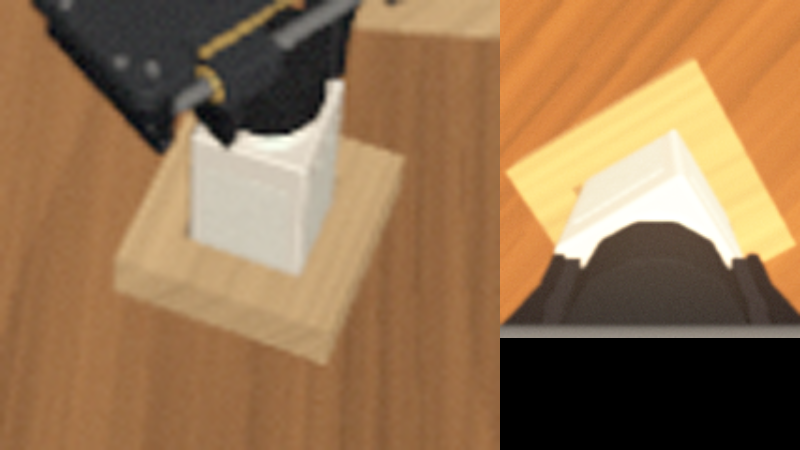

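The bottle is seated in the recess, and 10 N matches about 6 mm of press. Turn while pressing.

Request:
{"name": "jog_arm", "arguments": {
  "delta_pos": [
    [0,0,0],
    [0,0,0],
    [0,0,0],
    [0,0,0],
    [0,0,0],
    [0,0,0],
    [0,0,0],
    [0,0,0],
    [0,0,0],
    [0,0,0]
  ],
  "turn": [7,14,21,28,35,42,49,56,63,63],
  "grip": [1,1,1,1,1,1,1,1,1,1]
}}

```text
time_s: 10.88
position: [0.5175, 0.2553, 0.1096]
tcp_rot: [[-0.961, -0.276, 0.005], [-0.276, 0.961, 0.002], [-0.005, 0.0, -1.0]]
force: [-0.7, -0.2, 9.9]
opening: 0.545
grasp_force: 30.0
```

Run:
```python
from h import *
s=read_state(); print(s["position"],s["force"],s["moment"],s["joint_positions"],s["tcp_rot"][:,1])
```

```text
[0.51751254 0.25525783 0.10958962] [-0.72448265 -0.17671592  9.91101902] [0.03268773 0.14836884 0.02110786] [ 1.51537507e+01  3.51871299e+01  9.49454544e+01  2.43732020e-02
  4.95901547e+01 -9.08727188e+01] [-2.75817687e-01  9.61209936e-01  2.51493564e-04]
```

Request:
{"name": "jog_arm", "arguments": {
  "delta_pos": [
    [0,0,0.3],
    [0,0,0.6],
    [0,0,0.9],
    [0,0,1.2],
    [0,0,1.2]
  ],
  "turn": [0,0,0,0,0],
  "grip": [1,1,1,1,1]
}}

```text
time_s: 11.5
position: [0.5149, 0.2543, 0.1195]
tcp_rot: [[-0.961, -0.275, -0.002], [-0.275, 0.961, -0.001], [0.002, -0.0, -1.0]]
force: [-0.1, 0.0, -0.6]
opening: 0.549
grasp_force: 30.0
```

Request:
{"name": "jog_arm", "arguments": {
  "delta_pos": [
    [0,0,0.6],
    [0,0,1.2],
    [0,0,2],
    [0,0,3],
    [0,0,4.5],
    [0,0,6],
    [0,0,7.5],
    [0,0,9],
    [0,0,9.6],
    [0,0,9.6],
    [0,0,9.6],
    [0,0,9.6]
  ],
  "turn": [0,0,0,0,0,0,0,0,0,0,0,0],
  "grip": [1,1,1,1,1,1,1,1,1,1,1,1]
}}

```text
time_s: 13.0
position: [0.5152, 0.2544, 0.2154]
tcp_rot: [[-0.961, -0.275, -0.001], [-0.275, 0.961, -0.0], [0.001, 0.0, -1.0]]
force: [-0.8, 1.0, -0.0]
opening: 0.548
grasp_force: 30.0
```

Run:
```python
from h import *
c=capture("side")
cv2.imwrite("pics/f.png",cv2.resize(c["color"][220:370,260:400],None,fx=4,fy=4,interpolation=cv2.INTER_CUBIC)); s=read_state(); print(s["position"],s["force"],s["qvel"])
```

```text
[0.5153208  0.25442624 0.21541619] [-0.04733508  0.41985386 -0.18995327] [ 0.02861583 -0.03524453 -0.20231657 -0.01453236 -0.03270621  0.03168887]
```

View pics/f.png

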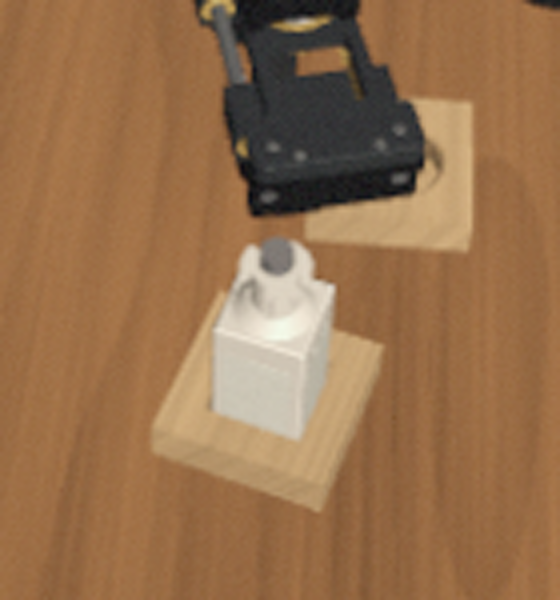

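The picture shows the bottle open and seated, with the grey pad at crop (277,255). The cap is hidden behind the gripper, but the opening of 0.548 and 30 N grip show it is held above the bottle.

```bash
python3 -c "
from rig import *
print(hand_in())"
```

```text
the job is handed in; nothing more can be done
None
```

I handed the job in: the bottle stands fully home in the square holder, its cap is off, and the gripper holds the cap upright and still about 7 cm clear above it; `hand_in()` returned no verdict.

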